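# Close the sprung injection mould over its locating pins

## Task

Get the injection mould ready for a shot: first, while the upper half is still lying on the bench, push the red ejector cap in the lower mould half down until it is home. Then lift the upper half (the loose plate with the dark blue bar to grip), turn it so that the red dots on the two halves come together at the same corner, lower it over the two locating pins until it drops flat onto the lower half, and press it down so that the sprung lower half goes down onto its stop. Finish while still holding the mould pressed fully shut (do not let go), and leave the other things on the bench where they are.

Things in the scene. Friction and masses are not known exactly. Their poses are not given: they have to be found in the camera images.
- holder: Blue cast holder fixed to the bench, 150 (x) x 130 (y) x 22 mm slab with two side guides (along x, 46 mm high) at y = +-55 mm and a black-tipped screw sticking out at its +x end (to x = 102 mm). Origin: centre of its underside, on the bench. It carries the lower mould half between the guides; its x and y axes are parallel to the lower half's.
- mould_face (a point): Centre of the flat top face of the aluminium lower mould half, 110 (x) x 90 (y) x 30 mm, z up; 58 mm above the bench when up on its springs. Two dark steel pins, 10 mm diameter, 9 mm tall, top 3 mm tapered to 6 mm diameter, stand on it at x, y = (-42, +26) and (+42, -10) mm. Mid-face: a pocket 44 x 36 mm, 8 mm deep, with the red ejector cap. 13 mm red dot at corner (-47, -37) mm.
- mould (a joint): How far the lower mould half is pressed down on its springs, m: 0 standing up, 0.006 on its stop. The springs start to give at about 8 N and reach the stop at about 14 N (weight of the upper half included, which alone does not move it).
- ejector_top (a point): Centre of the top of the red round ejector cap, 24 mm diameter, 6 mm thick, in the middle of the lower mould half. Standing fully up its top is 13 mm above the parting face; home it is 1 mm below the face.
- ejector (a joint): How far the ejector cap is pushed down into the lower half, m: 0 standing up, 0.014 home against its stop. It slides straight down against about 4 N of friction and stays where it is left. It starts somewhere between 0 and 0.004.
- cover: Upper mould half, loose, flat on the bench: aluminium plate 110 (x) x 90 (y) x 18 mm with a grip bar on top; 0.3 to 0.6 kg. Origin: centre of the underside. It fits one way round: x, y axes along those of the lower half, its red-dot corner (-47, -37) mm over the other's red dot (its other corners have grey screws). Seated, its origin is at point mould_face.
- cover_bar (a point): Centre of the top of the dark blue grip bar, 60 (x) x 24 (y) x 30 mm tall, fixed on the middle of the upper half's plate; 48 mm above the upper half's underside. Same axes as the upper half.
- cover_hole (a point): Centre, at the underside of the upper half, of its round blind hole, 12 mm diameter, 12 mm deep, 1.5 mm chamfer: at (-42, +26) mm from the cover's origin, out of sight. A second one, a slot 16 (x) x 12 (y) mm and as deep, is at (+42, -10) mm.
- closed_mould: Bystander: closed aluminium mould block with dark lid, 75 x 100 x 40 mm. Origin: centre of the underside.
- resin_insert: Bystander: yellow resin mould insert, 50 x 50 x 18 mm. Origin: centre of the underside.
- dome_white: Bystander: white moulded dome, 44 mm diameter, 22 mm tall. Origin: centre of the underside.
- dome_black: Bystander: black moulded dome, 44 mm diameter, 22 mm tall. Origin: centre of the underside.
- rod: Bystander: black threaded rod lying flat, 110 mm long (its x), 12 mm thick. Origin: centre of the underside.
- screwdriver: Bystander: screwdriver lying along its x, about 200 mm long.
- jar: Bystander: white jar with blue cap, 60 mm diameter, 70 mm tall. Origin: centre of the underside.

How it is judged:
By the outcome, as a careful person would: the job done as asked, in the order asked, and still so for the second after the job is handed in, while the arm keeps its last pose, push and grip.
It also fails if it takes over 53 s, if anything falls off the work surface, if the arm or the gripper's body presses on something with over 40 N, if the wrist force passes 120 N, or if a joint passes its speed limit or range.

## Robot

A 6-joint arm with a two-finger parallel gripper is mounted at the origin on the work surface. World frame = base frame: x ahead of the robot, y to its left, z up, the work surface at z = 0. Lengths are in mm, angles in rad, forces in N, time in s.
With the tool pointing down it reaches from about 350 to 875 mm from the base axis. Payload 4.2 kg.
Tool frame: the origin (TCP) lies midway between the tips of the shut fingers; the grasp point (between the pads) lies 19 mm behind it; z points along the fingers, y is the line along which they close (so a half turn about z gives the same grasp; the last joint's range is limited). The gripper opens to 85 mm and grips with 20 to 120 N. Pads are 22 mm wide; open, the fingers measure 114 mm over their backs; the gripper's body (76 mm by 85 mm) begins 54 mm behind the grasp point. The pads swing forward as they close: fully open they stand 13 mm farther back than shut.
Start: joints at [0.259, 0.385, 0.008, 0, -1.194, -0.259], TCP at [624.979, 0.025, 205.912] pointing down, gripper open.
Joint ranges: [-3.14, 3.14], [-1.21, 2.06], [-1.07, 1.41], [-3.16, 2.05], [-2.99, -0.16], [-3.1, 3.1]. Speed limits (rad/s): [2.79, 2.79, 3.14, 3.14, 3.14, 3.14].

## Interface

Orientations are given as a unit quaternion [x, y, z, w].
In Python, from bench import * gives the robot as it stands.
- The arm moves only by the tool drive_tool, never from a script. Its argument "plan" is a list that holds one entry, the list of rows, each a list of 5 numbers: the closure, from -1 (fully open) to 1 (shut), then the shift along the world's x, y, z in mm, then the turn about the world's z in degrees. A call has 1 to 20 rows; each row shifts and turns the commanded pose from where the row before left it; what a row does not reach is not made up. A row lasts 1/12 s, in which the tool goes at most 41.7 mm and 7.16 degrees, less where a joint would pass 70% of its speed; a pose out of reach is approached as far as the arm can. A call is refused whole if a number of a shift passes 41.7 or a number of a turn 7.16, either way. A call with a gripper value outside its range is refused whole. The fingers move at their own pace and stop on an object; the grip force is fixed at half the most. Time passes only in rows, so rows that do not move let the fingers close. It gives the time, the measured TCP pose, the force, the opening and the grip force at its end, in the units of the state.
- read_state(): the state, without advancing time (a new reading comes with each control period).
- get_image(name): name is "scene" or "side" or "wrist"; returns (picture, depth): 384x512x3 uint8, red, green, blue; 384x512 float32, mm along the optical axis (not along the pixel's ray), 0 where there is no reading.
- camera_model(name): a dict with "fx", "fy", "cx", "cy" (pixels), "distortion" ([k1, k2, p1, p2, k3] as OpenCV has them; the pictures are not rectified), "R" (3x3) and "t" (3): a world point X has camera coordinates R X + t; the wrist camera has in their place "mount" (4x4, takes a point from camera to tool coordinates, whose origin is the TCP and whose axes are the flange's). Camera axes: x right, y down, z forward; pixel columns grow to the right and rows downward; lengths in mm; the calibration is good to about 2 mm. A picture is of the moment at which its call begins: read the wrist's pose just before it. camera_model takes no time and is no camera call.
- job_done(): hands the job in; it is judged then, once.
The state is a dict: "clock": time; "joints": joint angles; "joint_vel": joint speeds; "joint_efforts": joint torques, N m; "position": TCP position; "ee_rot": TCP orientation; "contact_force": force on the tool from outside, world axes, zero at the start; "wrist_torque": the same for the moment, N m; "gripper_width": finger opening in mm; "grasp_force": force on a finger pad.
Only numpy, scipy, OpenCV 4.12 (cv2) and the standard library are available. Lean on these libraries where they do the work, as an engineer would, in place of code of your own. Each camera call takes 0.05 s, during which the arm holds its last target. There are 200 camera calls.

## Working session

There is one attempt and no reset: what is moved stays moved. The work goes in short steps, Python scripts to look and compute and a tool call to move; the robot and the scene stay as the last step left them, time stands still between calls to the robot, and variables do not carry over. Pictures are saved under pics/ and viewed, at most 10 in all, crops included, and the job is handed in when it is done.

Besides the shell and the picture viewer there is one more tool, called after "Call:" by a JSON object that holds its "op" and its "data". drive_tool: Moves the arm, as the interface text tells. Its arguments: {"type":"object","properties":{"plan":{"type":"array"}},"required":["plan"]}

```bash
mkdir -p pics; ls; python3 - <<'E'
from bench import *
import cv2,numpy as np
s=read_state();print(s)
for n in("scene","side","wrist"):
    im,d=get_image(n);cv2.imwrite(f"pics/{n}0.png",im[:,:,::-1]);np.savez(f"{n}0.npz",im=im,d=d)
    print(n,camera_model(n))
a=cv2.imread("pics/scene0.png");b=cv2.imread("pics/side0.png")
E
```

```text
pics
{'clock': 0.0, 'joints': array([ 2.58612874e-01,  3.85545426e-01,  6.60965761e-03, -4.82596774e-04,
       -1.19402601e+00, -2.58592726e-01]), 'joint_vel': array([-0.00084222, -0.00132368, -0.0010569 ,  0.0008095 ,  0.00025268,
        0.00095075]), 'joint_efforts': array([-9.55001960e-04, -3.92286408e+01,  1.88399577e+01,  4.18616563e+00,
       -4.72148502e-03,  8.27910434e-07]), 'position': array([6.24345953e+02, 1.56380671e-02, 2.04824490e+02]), 'ee_rot': array([-0.70705052,  0.70716217,  0.00073823, -0.00082317]), 'contact_force': array([-0.16102479, -0.19094559,  0.09833859]), 'wrist_torque': array([0.0050317 , 0.03299358, 0.04829074]), 'grasp_force': 0.0, 'gripper_width': 85.29022430616598}
scene {'fx': 494.34122827084946, 'fy': 494.34122827084946, 'cx': 260.5452190359692, 'cy': 191.67323378810727, 'distortion': array([-0.16645117,  0.        ,  0.        ,  0.        ,  0.        ]), 'R': array([[ 0.88244009,  0.47027139,  0.01201305],
       [ 0.32297314, -0.58708022, -0.74231069],
       [-0.34203486,  0.65892461, -0.66994815]]), 't': array([-557.72689329, -138.1104686
[... 271 characters left out ...]
     [-0.13710494,  0.46723174, -0.8734396 ],
       [ 0.28592749, -0.82556561, -0.48650477]]), 't': array([ 588.00286339,  142.86132212, 1210.04341431])}
wrist {'fx': 341.7688215439474, 'fy': 341.7688215439474, 'cx': 258.6889316669749, 'cy': 197.1181557204827, 'distortion': array([-0.10018378,  0.        ,  0.        ,  0.        ,  0.        ]), 'mount': array([[-6.52785093e-05, -9.54760550e-01, -2.97375667e-01,
         7.70283048e+01],
       [ 9.99999963e-01, -1.40352725e-04,  2.31104106e-04,
         3.95064586e-01],
       [-2.62386569e-04, -2.97375641e-01,  9.54760525e-01,
        -1.69453278e+02],
       [ 0.00000000e+00,  0.00000000e+00,  0.00000000e+00,
         1.00000000e+00]])}
```

View pics/scene0.png

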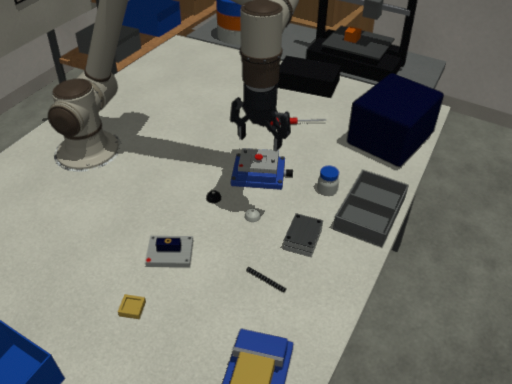

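View pics/side0.png

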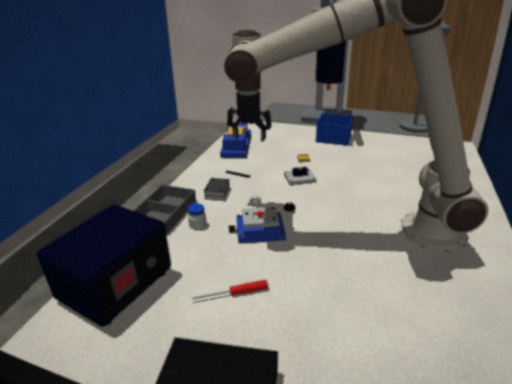

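The scene view shows the holder at about (258,168) with its screw at (290,173), the red cap at (258,157), the cover at (170,250) with its bar at (168,243) and its red dot at (149,260). The side view shows the same things, with the holder at (262,225) and the cover at (300,175).

```bash
cat > h.py <<'E'
from bench import *
import cv2,numpy as np
from scipy.spatial.transform import Rotation as Ro
def pose(name,s=None):
    """camera->world R, centre"""
    m=camera_model(name)
    if name!="wrist": return m,m["R"].T,-m["R"].T@m["t"]
    s=s or read_state(); Rt=Ro.from_quat(s["ee_rot"]).as_matrix(); M=m["mount"]
    return m,Rt@M[:3,:3],Rt@M[:3,3]+s["position"]
def K(m): return np.array([[m["fx"],0,m["cx"]],[0,m["fy"],m["cy"]],[0,0,1.]])
def cast(P,px,z):
    m,R,c=P; u=cv2.undistortPoints(np.float64(px).reshape(-1,1,2),K(m),m["distortion"]).reshape(-1,2)
    d=np.c_[u,np.ones(len(u))]@R.T
    return c+d*((z-c[2])/d[:,2])[:,None]
def blobs(im,kind,amin=8):
    h=cv2.cvtColor(im,cv2.COLOR_RGB2HSV); H,S,V=h[...,0],h[...,1],h[...,2]
    if kind=="red": k=((H<8)|(H>172))&(S>140)&(V>70)
    if kind=="blue": k=(H>105)&(H<130)&(S>120)&(V>25)
    if kind=="dark": k=V<60
    if kind=="grey": k=(S<60)&(V>90)
    n,l,st,ce=cv2.connectedComponentsWithStats(k.astype(np.uint8))
    return [(ce[i].round(1),st[i,4],l==i) for i in range(1,n) if st[i,4]>=amin]
E
python3 - <<'E'
from h import *
for n,pts in(("scene",[((258,157),65),((149,260),18),((168,239),48),((170,250),18),((290,173),20),((213,196),10),((253,214),10),((303,233),40),((328,172),70),((266,280),6),((132,306),18)]),("side",[((262,213),65),((299,170),48)])):
    P=pose(n)
    for p,z in pts: print(n,p,cast(P,[p],z)[0].round())
im=np.load("scene0.npz")["im"]
for k in("red","blue"):
    for b in blobs(im,k): print(k,b[:2],cast(pose("scene"),[b[0]],30)[0].round())
E
```

```text
scene (258, 157) [542. 151.  65.]
scene (149, 260) [ 473. -283.   18.]
scene (168, 239) [ 492. -224.   48.]
scene (170, 250) [ 499. -231.   18.]
scene (290, 173) [633. 181.  20.]
scene (213, 196) [483.  -3.  10.]
scene (253, 214) [615. -12.  10.]
scene (303, 233) [773. -38.  40.]
scene (328, 172) [748. 181.  70.]
scene (266, 280) [ 748. -190.    6.]
scene (132, 306) [ 522. -411.   18.]
side (262, 213) [531. 157.  65.]
side (299, 170) [ 490. -203.   48.]
red (array([292.9, 120.3]), np.int32(43)) [529. 421.  30.]
red (array([258.2, 156.5]), np.int32(40)) [521. 193.  30.]
red (array([148.3, 259.5]), np.int32(12)) [ 478. -290.   30.]
blue (array([152. ,  15.6]), np.int32(1689)) [-446.  917.   30.]
blue (array([228.3,   7.3]), np.int32(311)) [-174. 1175.   30.]
blue (array([399.6,  99.6]), np.int32(2604)) [807. 735.  30.]
blue (array([258.1, 176.8]), np.int32(876)) [565. 110.  30.]
blue (array([328.9, 173.1]), np.int32(219)) [737. 224.  30.]
blue (array([168.2, 241.7]), np.int32(102)) [ 487. -218.   30.]
blue (array([ 24.6, 360.4]), np.int32(2584)) [ 416. -646.   30.]
blue (array([267.6, 349.6]), np.int32(1304)) [ 843. -366.   30.]
blue (array([229.6, 370.2]), np.int32(173)) [ 798. -445.   30.]
```

View pics/wrist0.png

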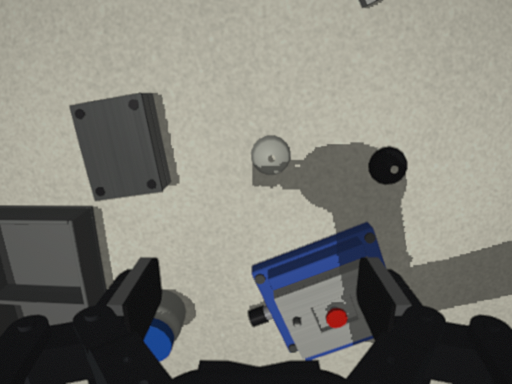

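The wrist view shows the holder at lower right with its screw at (258,315), the cap at (336,318) and a pin at (297,321). The fingers hide the dot corner. I'll move over the holder with the fingers shut.

Call:
{"op": "drive_tool", "data": {"plan": [[[1,-20,33,0,0],[1,-20,33,0,0],[1,-20,33,0,0],[1,-20,33,0,0],[1,0,0,0,0],[1,0,0,0,0],[1,0,0,0,0]]]}}

```text
clock: 0.73
position: [544.9, 132.1, 205.9]
ee_rot: [0.707, -0.707, 0.0, 0.0]
contact_force: [-0.0, 0.1, 0.5]
gripper_width: 0.7
grasp_force: 0.0
```

```bash
python3 - <<'E'
from h import *
s=read_state();print(s["position"],s["ee_rot"],s["clock"],s["gripper_width"])
im,d=get_image("wrist");np.savez("w1.npz",im=im,d=d,p=s["position"],q=s["ee_rot"])
cv2.imwrite("pics/w1.png",cv2.resize(im[:,:,::-1],(800,600)))
P=pose("wrist",s)
for k in("red","blue"):
    for b in blobs(im,k): print(k,b[:2],cast(P,[b[0]],58)[0].round(1), np.median(d[b[2]]))
E
```

```text
[544.92052947 132.11630955 205.86612033] [ 7.07342546e-01 -7.06870928e-01  1.88185960e-05  1.18378577e-04] 0.7333 0.7474563110267728
red (array([295.3, 145.9]), np.int32(132)) [510.3 103.9  58. ] 315.3039
red (array([263.8, 201.8]), np.int32(437)) [539.4 158.7  58. ] 322.10605
blue (array([262.6, 157.3]), np.int32(4550)) [540.8 114.7  58. ] 345.52722
blue (array([ 60.2, 231.1]), np.int32(2155)) [751.6 191.1  58. ] 330.06674
blue (array([302.9, 235.5]), np.int32(539)) [499.7 194.5  58. ] 355.88376
blue (array([258.7, 252.1]), np.int32(39)) [544.4 213.   58. ] 147.36191
```

View pics/w1.png

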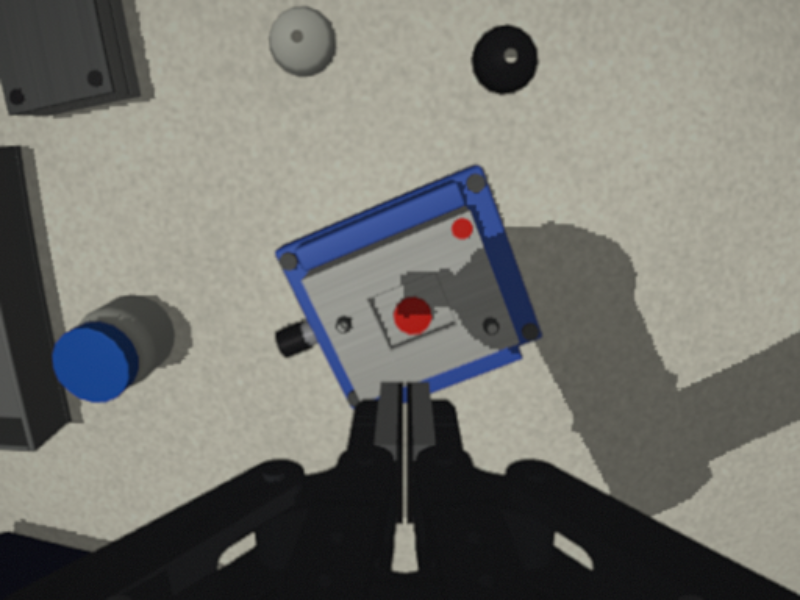

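The wrist view shows the lower half's red dot at (295,146), the cap at (264,202) and the pins at about (220,208) and (315,209) in original pixels. The screw is on the left, at +x.

```bash
cat >> h.py <<'E'
def fit(model,meas):
    model,meas=np.float64(model),np.float64(meas); a=model-model.mean(0); b=meas-meas.mean(0)
    th=np.arctan2((a[:,0]*b[:,1]-a[:,1]*b[:,0]).sum(),(a*b).sum()); c,s=np.cos(th),np.sin(th); R=np.array([[c,-s],[s,c]])
    t=meas.mean(0)-R@model.mean(0); return np.degrees(th),t,(model@R.T+t-meas)
def point(P,px,d):
    m,R,c=P; u=cv2.undistortPoints(np.float64([[px]]),K(m),m["distortion"])[0,0]
    return c+R@np.r_[u,1]*d
E
python3 - <<'E'
from h import *
w=np.load("w1.npz");im,d=w["im"],w["d"];P=pose("wrist",dict(position=w["p"],ee_rot=w["q"]))
dot=cast(P,[(295.3,145.9)],58)[0]; pins=cast(P,[(314.5,208.5),(219.8,207.6)],66.5)
print(dot,pins,np.linalg.norm(pins[0]-pins[1]))
print(fit([(-47,-37),(-42,26),(42,-10)],[dot[:2],pins[0][:2],pins[1][:2]]))
for px in((263,200),(263,208),(295,146),(250,175),(215,190),(230,225)): print(px,point(P,px,d[px[1],px[0]]).round(1))
E
```

```text
[510.31722837 103.8708632   58.        ] [[490.88618694 162.65329554  66.5       ]
 [581.6241543  161.76759724  66.5       ]] 90.74228992693246
(np.float64(22.493556806009135), array([539.40591992, 155.22512264]), array([[-0.18022604, -0.81211348],
       [-0.23208251,  0.52547322],
       [ 0.41230855,  0.28664026]]))
(263, 200) [540.4 153.3  68.9]
(263, 208) [540.3 161.4  68.5]
(295, 146) [510.9 103.6  60.6]
(250, 175) [552.7 131.7  58.3]
(215, 190) [586.5 146.2  59.8]
(230, 225) [572.8 182.   60.6]
```

Call:
{"op": "drive_tool", "data": {"plan": [[[1,-3,1.4,0,-6.75],[1,-3,1.4,0,-6.75],[1,-3,1.4,0,-6.75],[1,-3,1.4,0,-6.75],[1,-3,1.4,0,-6.75],[1,-3,1.4,0,-6.75],[1,-3,1.4,0,-6.75],[1,-3,1.4,0,-6.75],[1,-3,1.4,0,-6.75],[1,-3,1.4,0,-6.75],[1,0,0,0,0],[1,0,0,0,0]]]}}

```text
clock: 1.78
position: [515.5, 145.1, 205.7]
ee_rot: [-0.196, 0.981, -0.0, -0.0]
contact_force: [0.4, 0.2, -0.9]
gripper_width: 0.1
grasp_force: 0.0
```

```bash
python3 - <<'E'
from h import *
s=read_state();print(s["position"],Ro.from_quat(s["ee_rot"]).as_matrix().round(3),s["joints"].round(2),s["contact_force"])
im,d=get_image("wrist");np.savez("w2.npz",im=im,d=d,p=s["position"],q=s["ee_rot"])
cv2.imwrite("pics/w2.png",cv2.resize(im[:,:,::-1][80:280,130:380],(800,640))[:600])
P=pose("wrist",s)
for k in("red",):
    for b in blobs(im,k): print(k,b[:2],cast(P,[b[0]],58)[0].round(1), np.median(d[b[2]]))
E
```

```text
[515.48370354 145.07607066 205.72962239] [[-0.923 -0.384 -0.   ]
 [-0.384  0.923 -0.   ]
 [ 0.    -0.    -1.   ]] [ 0.58  0.23 -0.21  0.   -1.13 -1.75] [ 0.44933688  0.16294617 -0.88395688]
red (array([220.6, 154.2]), np.int32(124)) [510.8 103.6  58. ] 317.47595
red (array([260.2, 204.1]), np.int32(433)) [542.1 156.8  58. ] 322.84726
red (array([484.9, 233. ]), np.int32(1477)) [480.8 389.3  58. ] 380.823
```

View pics/w2.png

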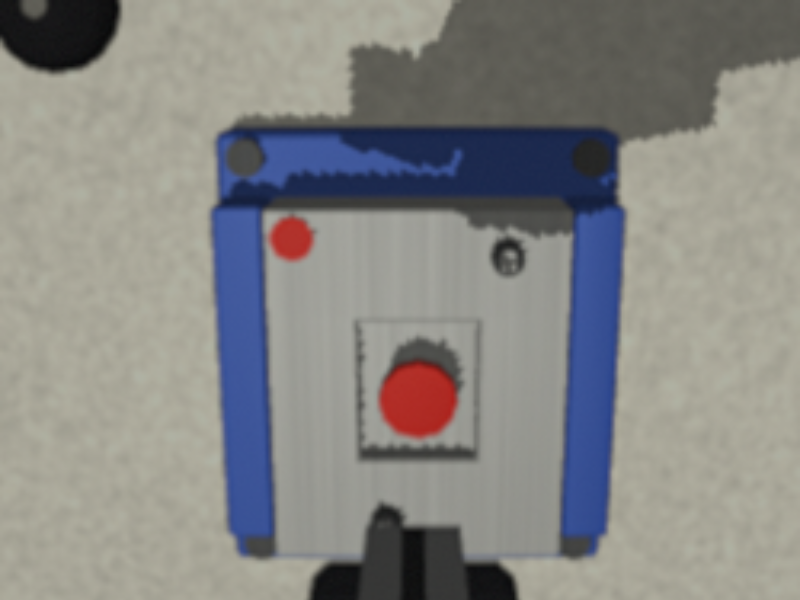

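The view shows the lower half square to the camera, so yaw is about 22.5°. The dot is at (221,154), pin 1 at (289,160), the cap at (260,204) and its pocket around it.

```bash
python3 - <<'E'
from h import *
w=np.load("w2.npz");P=pose("wrist",dict(position=w["p"],ee_rot=w["q"]))
a=cast(P,[(220.6,154.2)],58)[0];b=cast(P,[(288.6,160.5)],66)[0];c=cast(P,[(260.2,204.1)],68.5)[0]
print(a,b,c,fit([(-47,-37),(-42,26),(0,0)],[a[:2],b[:2],c[:2]]))
E
```

```text
[510.84582229 103.56323155  58.        ] [490.68785095 163.6334503   66.        ] [538.88409306 155.45876969  68.5       ] (np.float64(22.969532181855723), array([539.3561738 , 155.83826329]), array([[-0.32419745, -0.13268512],
       [-0.14788329, -0.24680847],
       [ 0.47208073,  0.37949359]]))
```

Call:
{"op": "drive_tool", "data": {"plan": [[[1,6,2.6,-32,0],[1,6,2.6,-32,0],[1,6,2.6,-32,0],[1,6,2.6,-32,0],[1,0,0,-3,0],[1,0,0,-3,0],[1,0,0,-3,0],[1,0,0,-3,0],[1,0,0,0,0]]]}}

```text
clock: 2.58
position: [539.6, 156.7, 67.3]
ee_rot: [-0.195, 0.981, 0.0, 0.001]
contact_force: [0.2, 0.4, -0.5]
gripper_width: -0.0
grasp_force: 0.0
```

Call:
{"op": "drive_tool", "data": {"plan": [[[1,0,0,-2,0],[1,0,0,-2,0],[1,0,0,-2,0],[1,0,0,0,0]]]}}

```text
clock: 2.92
position: [538.8, 156.4, 59.9]
ee_rot: [-0.195, 0.981, 0.0, -0.0]
contact_force: [0.1, -0.0, -1.2]
gripper_width: -0.1
grasp_force: 0.0
```

Call:
{"op": "drive_tool", "data": {"plan": [[[1,0,0,-1,0],[1,0,0,-1,0],[1,0,0,0,0]]]}}

```text
clock: 3.17
position: [538.9, 156.4, 57.7]
ee_rot: [-0.195, 0.981, -0.0, -0.0]
contact_force: [0.3, -0.0, -0.7]
gripper_width: 0.6
grasp_force: 0.0
```

```bash
python3 - <<'E'
from h import *
im,d=get_image("side");a=im[170:250,220:310];im,d=get_image("wrist");b=im[100:300,160:360]
cv2.imwrite("pics/c1.png",np.hstack([cv2.resize(a,(400,400)),cv2.resize(b,(400,400))])[:,:,::-1])
print(read_state()["contact_force"])
E
```

```text
[-0.27581058  0.39709766 -0.18995557]
```

View pics/c1.png

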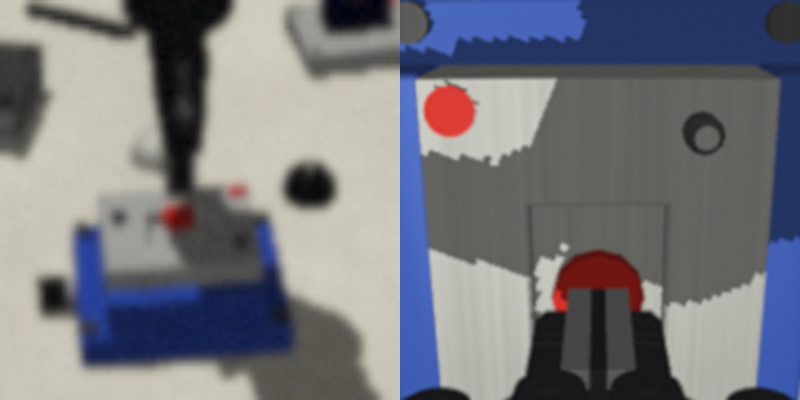

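The side crop shows the fingertips over or on the red cap. The wrist crop shows the cap partly under the tips. I'll keep going in small steps.

Call:
{"op": "drive_tool", "data": {"plan": [[[1,0,0,-2,0]]]}}

```text
clock: 3.35
position: [539.3, 156.6, 56.2]
ee_rot: [-0.195, 0.981, 0.0, 0.0]
contact_force: [-0.1, -0.2, 1.1]
gripper_width: 0.0
grasp_force: 0.0
```

Call:
{"op": "drive_tool", "data": {"plan": [[[1,0,0,-1,0]]]}}

```text
clock: 3.43
position: [538.9, 156.4, 54.7]
ee_rot: [-0.195, 0.981, 0.0, -0.0]
contact_force: [0.6, 0.9, -0.9]
gripper_width: 0.1
grasp_force: 0.0
```

Call:
{"op": "drive_tool", "data": {"plan": [[[1,0,0,-1,0]]]}}

```text
clock: 3.52
position: [538.9, 156.4, 53.7]
ee_rot: [-0.195, 0.981, -0.0, -0.0]
contact_force: [0.3, -0.1, -0.7]
gripper_width: 0.1
grasp_force: 0.0
```

```bash
python3 - <<'E'
from h import *
s=read_state();print(s["position"],s["contact_force"])
im,d=get_image("wrist");P=pose("wrist",s);m,R,c=P
q=R.T@(s["position"]-c);print("tcp px",cv2.projectPoints(q.reshape(1,1,3),np.zeros(3),np.zeros(3),K(m),m["distortion"])[0].ravel(),q)
for b in blobs(im,"red"): 
  v,u=np.nonzero(b[2]);print(b[:2],u.min(),u.max(),v.min(),v.max())
  if 200<b[0][0]<300:
    for x,y in list(zip(u,v))[::max(1,len(u)//8)]: print((x,y),point(P,(x,y),d[y,x]).round(1))
print("col258")
for y in range(190,300,6): print(y,im[y,250],point(P,(250,y),d[y,250]).round(1))
cv2.imwrite("pics/c2.png",cv2.resize(im[130:290,180:340,::-1],(600,600)))
E
```

```text
[538.92339029 156.40113929  53.71697185] [ 0.27233112 -0.12356502 -0.73433285]
tcp px [260.16891096 239.49623607] [  0.80068195  22.92691815 184.61393079]
(array([182.4, 156.6]), np.int32(508)) 170 195 144 169
(array([258.6, 240.1]), np.int32(633)) 236 281 229 255
(np.int64(254), np.int64(229)) [530.2 149.4  64.8]
(np.int64(246), np.int64(233)) [532.8 146.2  67.2]
(np.int64(265), np.int64(235)) [529.1 154.8  69.9]
(np.int64(276), np.int64(237)) [529.6 161.1  65.7]
(np.int64(241), np.int64(240)) [536.3 145.   69.2]
(np.int64(239), np.int64(242)) [537.9 144.6  68.8]
(np.int64(277), np.int64(243)) [530.9 162.   69.6]
(np.int64(242), np.int64(249)) [540.6 147.3  69.3]
(np.int64(239), np.int64(255)) [535.5 144.7  87.1]
col258
190 [100 100  97] [513.4 140.3  60.3]
196 [101 101  97] [516.7 141.6  58.8]
202 [100 101  97] [519.4 142.7  59.7]
208 [101 101  98] [525.2 144.8  51.1]
214 [100 100  97] [527.8 145.9  52.6]
220 [101 101  97] [531.1 147.3  52.3]
226 [101 101  97] [534.6 148.7  51.5]
232 [89 16 14] [531.5 147.8  67.2]
238 [112  21  17] [533.6 148.7  69.3]
244 [88 55 53] [536.8 150.   68.9]
250 [71 71 70] [529.4 147.6  91.4]
256 [71 70 70] [529.  147.6  97.7]
262 [71 71 70] [529.2 147.8 102.2]
268 [70 70 69] [529.3 148.  106.9]
274 [71 71 70] [529.6 148.2 110.7]
280 [70 70 69] [529.7 148.3 114.8]
286 [90 91 91] [530.4 148.7 117.5]
292 [20 20 22] [528.5 148.1 124.4]
298 [23 24 25] [527.9 147.9 128.9]
```

View pics/c2.png

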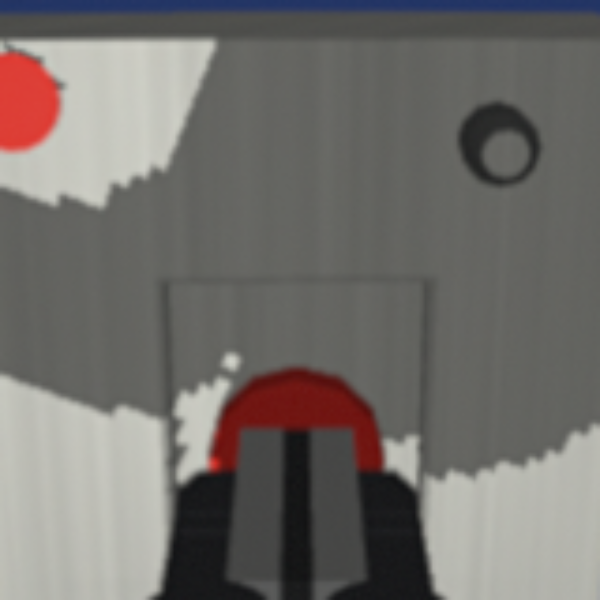

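The cap is still up, with its top at z≈69. The depth puts the fingertips' visible end at about z 87, well above the nominal TCP, which fits the absence of force. I'll measure the tip end properly before going lower.

```bash
python3 - <<'E'
from h import *
s=read_state();im,d=get_image("wrist");P=pose("wrist",s)
for x in (247,250,255,259,264,270,273): print(x,[(y,point(P,(x,y),d[y,x]).round(0).tolist()) for y in range(240,256,2)])
for n,px in(("side",None),("scene",None)):
    im,d=get_image(n);P=pose(n);m,R,c=P
    for z in(53.7,70,87):
        q=np.r_[s["position"][:2],z]; print(n,z,cv2.projectPoints((R.T@(q-c)).reshape(1,1,3),np.zeros(3),np.zeros(3),K(m),m["distortion"])[0].ravel().round(1))
    b=[b for b in blobs(im,"red") if 200<b[0][0]<290 and b[1]<200]; print([x[:2] for x in b])
im,d=get_image("side");P=pose("side")
for x in (256,259,262,265):
  print(x,[(y,im[y,x].tolist(),point(P,(x,y),d[y,x]).round(0).tolist()) for y in range(196,218,3)])
E
```

```text
247 [(240, [535.0, 148.0, 69.0]), (242, [536.0, 148.0, 68.0]), (244, [537.0, 148.0, 69.0]), (246, [530.0, 146.0, 86.0]), (248, [530.0, 146.0, 90.0]), (250, [530.0, 146.0, 91.0]), (252, [530.0, 146.0, 93.0]), (254, [530.0, 147.0, 94.0])]
250 [(240, [535.0, 149.0, 68.0]), (242, [535.0, 149.0, 70.0]), (244, [537.0, 150.0, 69.0]), (246, [530.0, 148.0, 86.0]), (248, [530.0, 148.0, 88.0]), (250, [529.0, 148.0, 91.0]), (252, [529.0, 148.0, 93.0]), (254, [530.0, 148.0, 94.0])]
255 [(240, [534.0, 151.0, 68.0]), (242, [534.0, 152.0, 69.0]), (244, [536.0, 152.0, 68.0]), (246, [529.0, 150.0, 86.0]), (248, [529.0, 150.0, 88.0]), (250, [528.0, 149.0, 91.0]), (252, [529.0, 150.0, 92.0]), (254, [528.0, 149.0, 95.0])]
259 [(240, [532.0, 153.0, 70.0]), (242, [534.0, 154.0, 69.0]), (244, [535.0, 154.0, 69.0]), (246, [528.0, 151.0, 86.0]), (248, [528.0, 151.0, 89.0]), (250, [528.0, 151.0, 92.0]), (252, [528.0, 151.0, 92.0]), (254, [528.0, 151.0, 94.0])]
264 [(240, [532.0, 155.0, 69.0]), (242, [533.0, 156.0, 69.0]), (244, [534.0, 156.0, 68.0]), (246, [527.0, 153.0, 87.0]), (248, [528.0, 153.0, 87.0]), (2
[... 1544 characters left out ...]
 [25, 25, 28], [515.0, 208.0, 159.0]), (199, [10, 12, 14], [518.0, 196.0, 142.0]), (202, [40, 40, 38], [528.0, 168.0, 113.0]), (205, [46, 47, 45], [528.0, 168.0, 102.0]), (208, [33, 33, 34], [528.0, 167.0, 90.0]), (211, [73, 42, 41], [535.0, 145.0, 65.0]), (214, [82, 28, 25], [528.0, 167.0, 68.0]), (217, [71, 70, 66], [531.0, 158.0, 50.0])]
265 [(196, [91, 88, 83], [506.0, 208.0, 161.0]), (199, [120, 116, 109], [510.0, 195.0, 142.0]), (202, [183, 179, 167], [572.0, -12.0, -1.0]), (205, [191, 187, 175], [566.0, 8.0, -1.0]), (208, [82, 83, 79], [534.0, 114.0, 57.0]), (211, [77, 76, 73], [529.0, 132.0, 57.0]), (214, [69, 68, 64], [528.0, 136.0, 48.0]), (217, [69, 70, 66], [523.0, 153.0, 49.0])]
```

Both cameras agree: the real tip ends are about 32 mm above the reported TCP (tips at z≈86, cap top at 69, face at 58). I expect contact at a reported z≈37 and home at about 25.

Call:
{"op": "drive_tool", "data": {"plan": [[[1,0,0,-3,0],[1,0,0,-3,0],[1,0,0,-3,0],[1,0,0,-3,0],[1,0,0,-2,0]]]}}

```text
clock: 4.18
position: [538.9, 156.4, 39.8]
ee_rot: [-0.195, 0.981, -0.0, -0.0]
contact_force: [-1.6, 0.6, 4.8]
gripper_width: 0.3
grasp_force: 1.9
```

Call:
{"op": "drive_tool", "data": {"plan": [[[1,0,0,-1,0],[1,0,0,-1,0],[1,0,0,-1,0]]]}}

```text
clock: 4.43
position: [538.9, 156.4, 37.1]
ee_rot: [-0.195, 0.981, -0.0, -0.0]
contact_force: [-2.6, -0.7, 3.6]
gripper_width: -0.1
grasp_force: 1.9
```

Call:
{"op": "drive_tool", "data": {"plan": [[[1,0,0,-1,0],[1,0,0,-1,0]]]}}

```text
clock: 4.6
position: [538.8, 156.4, 34.9]
ee_rot: [-0.195, 0.981, -0.0, -0.0]
contact_force: [-1.8, -0.5, 3.9]
gripper_width: -0.0
grasp_force: 1.9
```

Contact at about 4 N, so the cap is sliding.

Call:
{"op": "drive_tool", "data": {"plan": [[[1,0,0,-1,0],[1,0,0,-1,0],[1,0,0,-1,0],[1,0,0,-1,0]]]}}

```text
clock: 4.93
position: [538.9, 156.4, 31.2]
ee_rot: [-0.195, 0.981, -0.0, -0.0]
contact_force: [-3.5, -0.7, 8.6]
gripper_width: -0.1
grasp_force: 4.4
```

Call:
{"op": "drive_tool", "data": {"plan": [[[1,0,0,-1,0],[1,0,0,-0.5,0]]]}}

```text
clock: 5.1
position: [538.9, 156.4, 30.1]
ee_rot: [-0.195, 0.981, -0.0, -0.0]
contact_force: [-4.4, -0.4, 9.7]
gripper_width: 0.0
grasp_force: 4.9
```

Call:
{"op": "drive_tool", "data": {"plan": [[[1,0,0,-0.5,0],[1,0,0,-0.5,0]]]}}

```text
clock: 5.27
position: [538.9, 156.4, 29.4]
ee_rot: [-0.195, 0.981, -0.0, -0.0]
contact_force: [-4.9, -0.2, 10.4]
gripper_width: 0.1
grasp_force: 5.3
```

Force stepped from 4 N to 8.6 and then 10.4 N: the cap is home and the springs are beginning to give. I'll back off and verify.

Call:
{"op": "drive_tool", "data": {"plan": [[[1,0,0,20,0],[1,0,0,38,0],[1,-6,-2.6,38,0],[1,-6,-2.6,38,0],[1,-6,-2.6,38,0],[1,-6,-2.6,4,0],[1,0,0,0,0],[1,0,0,0,0]]]}}

```text
clock: 5.93
position: [514.7, 146.1, 203.9]
ee_rot: [-0.195, 0.981, 0.0, 0.0]
contact_force: [0.7, 0.6, -0.7]
gripper_width: 0.2
grasp_force: 0.0
```

```bash
python3 - <<'E'
from h import *
s=read_state();print(s["position"],s["contact_force"],s["clock"])
ds=[]
for i in range(3):
    im,d=get_image("wrist");ds.append(d)
d=np.median(ds,0);np.savez("w3.npz",im=im,d=d,p=s["position"],q=s["ee_rot"])
P=pose("wrist",s)
for b in blobs(im,"red"):
    v,u=np.nonzero(b[2]); print(b[:2],np.median([point(P,(x,y),d[y,x]) for x,y in zip(u,v)],0).round(1))
print([point(P,(x,y),d[y,x]).round(1) for x,y in((240,170),(290,190),(230,200))])
E
```

```text
[514.677455   146.10994202 203.87985581] [ 0.702225    0.60141755 -0.71137036] 5.9333
(array([219.1, 156.1]), np.int32(127)) [511.1 104.3  60.9]
(array([259.1, 202.9]), np.int32(420)) [539.5 156.1  59.5]
(array([485.9, 234.6]), np.int32(1506)) [484.7 419.7  26. ]
[array([516.2, 127. ,  60.1]), array([516.1, 178.3,  60.2]), array([547.4, 129. ,  60. ])]
```

The cap reads about 1 mm below the face, so it is home. Next I'll look at the cover.

Call:
{"op": "drive_tool", "data": {"plan": [[[-1,-4.7,-38,0,0],[-1,-4.7,-38,0,0],[-1,-4.7,-38,0,0],[-1,-4.7,-38,0,0],[-1,-4.7,-38,0,0],[-1,-4.7,-38,0,0],[-1,-4.7,-38,0,0],[-1,-4.7,-38,0,0],[-1,-4.7,-38,0,0],[-1,-4.7,-38,0,0],[-1,0,0,0,0],[-1,0,0,0,0]]]}}

```text
clock: 7.08
position: [467.1, -235.7, 202.4]
ee_rot: [-0.193, 0.981, 0.001, -0.002]
contact_force: [-0.5, 0.1, -0.0]
gripper_width: 85.3
grasp_force: 0.0
```

```bash
python3 - <<'E'
from h import *
w=np.load("w3.npz");P=pose("wrist",dict(position=w["p"],ee_rot=w["q"]));print("cap",cast(P,[(259.1,202.9)],57))
s=read_state();print(s["position"],s["ee_rot"],s["joints"].round(2),s["gripper_width"])
im,d=get_image("wrist");np.savez("w4.npz",im=im,d=d,p=s["position"],q=s["ee_rot"])
cv2.imwrite("pics/w4.png",cv2.resize(im[:,:,::-1],(800,600)))
P=pose("wrist",s)
for b in blobs(im,"red"): print("red",b[:2],cast(P,[b[0]],18)[0].round(1))
for b in blobs(im,"blue",50): print("blue",b[:2],cast(P,[b[0]],48)[0].round(1),cv2.minAreaRect(np.argwhere(b[2])[:,::-1].astype(np.float32)))
E
```

```text
cap [[540.35464241 156.41742828  57.        ]]
[ 467.06230352 -235.732477    202.409204  ] [-1.93017175e-01  9.81193714e-01  7.10619464e-04 -1.66145507e-03] [-0.16  0.22 -0.24 -0.   -1.12 -1.03] 85.2774856206944
red (array([217.8, 152.7]), np.int32(94)) [ 468.8 -281.7   18. ]
red (array([509.7, 318.2]), np.int32(26)) [527.5 151.1  18. ]
blue (array([260.2, 207.4]), np.int32(532)) [ 498.5 -221.8   48. ] ((258.0229187011719, 198.22177124023438), (55.73704147338867, 21.265823364257812), 84.0938491821289)
blue (array([485. , 295.8]), np.int32(1579)) [500.7  62.7  48. ] ((485.5, 299.5), (51.0, 51.0), 90.0)
blue (array([  4. , 325.5]), np.int32(129)) [ 761.8 -455.8   48. ] ((6.5, 328.0), (18.0, 13.0), 90.0)
blue (array([ 80.8, 381.8]), np.int32(57)) [ 806.2 -345.1   48. ] ((79.0, 381.0), (4.0, 18.0), 90.0)
```

View pics/w4.png

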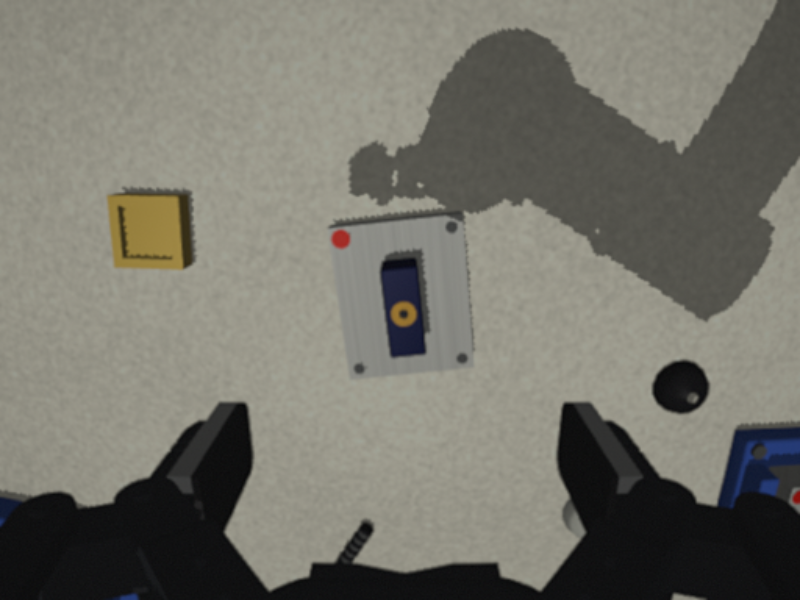

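The view shows the cover with its red dot at (218,153), screws near (289,145), (230,236) and (296,229), and the bar's gold ring at (258,201). It lies the same way round as the lower half, a few degrees off.

```bash
python3 - <<'E'
from h import *
w=np.load("w4.npz");im,d=w["im"],w["d"];P=pose("wrist",dict(position=w["p"],ee_rot=w["q"]))
g=255-cv2.cvtColor(im,cv2.COLOR_RGB2GRAY).astype(float)
px=[(217.8,152.7)]
for x,y in((288.6,145.3),(229.8,236.2),(295.7,229.1)):
    x0,y0=round(x)-6,round(y)-6;p=g[y0:y0+13,x0:x0+13];p=np.clip(p-np.median(p)-25,0,None)
    v,u=np.mgrid[:13,:13];px.append((x0+(u*p).sum()/p.sum(),y0+(v*p).sum()/p.sum()))
print(px)
a=cast(P,px,18);th,t,r=fit([(-47,-37),(-47,37),(47,-37),(47,37)],a[:,:2]);print(th,t,r.round(1))
h=cv2.cvtColor(im,cv2.COLOR_RGB2HSV);k=(h[...,0]>12)&(h[...,0]<30)&(h[...,1]>110);k[:,:240]=0;k[:,280:]=0;k[:180]=0;k[220:]=0
v,u=np.nonzero(k);c=(u.mean(),v.mean());print(c,cast(P,[c],48),d[int(c[1]),int(c[0])],point(P,c,np.median(d[k])))
E
```

```text
[(217.8, 152.7), (np.float64(289.4407364787112), np.float64(143.86363636363637)), (np.float64(229.54664610639938), np.float64(235.43330763299923)), (np.float64(295.34241908006817), np.float64(228.8603066439523))]
28.327597982262432 [ 492.25851412 -226.6015391 ] [[-0.4  0.2]
 [ 1.3 -0.3]
 [-0.6  0.1]
 [-0.4 -0. ]]
(np.float64(257.90625), np.float64(200.5)) [[ 492.62481302 -226.652116     48.        ]] 338.57056 [ 492.027948   -226.89536703   50.02092967]
```

Call:
{"op": "drive_tool", "data": {"plan": [[[-1,5,1.8,-30,2.9],[-1,5,1.8,-30,2.9],[-1,5,1.8,-30,0],[-1,5,1.8,-30,0],[-1,5.4,1.9,-30,0],[-1,0,0,-25,0],[-1,0,0,-12,0],[-1,0,0,0,0],[-1,0,0,0,0]]]}}

```text
clock: 7.88
position: [493.4, -223.7, 16.7]
ee_rot: [-0.246, 0.969, 0.0, -0.001]
contact_force: [0.4, -0.2, 0.5]
gripper_width: 85.3
grasp_force: 0.0
```

```bash
python3 - <<'E'
from h import *
s=read_state();print(s["position"],s["contact_force"])
im,d=get_image("wrist");P=pose("wrist",s)
cv2.imwrite("pics/w5.png",cv2.resize(im[:,:,::-1],(800,600)))
z=np.array([[point(P,(x,y),d[y,x]) for x in range(0,512,2)] for y in range(150,384,2)])
# finger tips: lowest z of dark points away from bar
for lo,hi in((60,200),(320,460)):
    for y in range(240,300,6):
        r=[(x,z[(y-150)//2,x//2].round(0).tolist()) for x in range(lo,hi,2) if im[y,x].max()<90]
        if r: print(y,r[0],r[-1])
E
```

```text
[ 493.40418741 -223.71474283   16.67478596] [ 0.36105718 -0.17181625  0.54359803]
258 (142, [507.0, -272.0, 60.0]) (156, [505.0, -267.0, 58.0])
264 (136, [507.0, -273.0, 67.0]) (158, [507.0, -265.0, 59.0])
270 (126, [513.0, -276.0, 65.0]) (158, [510.0, -264.0, 59.0])
276 (118, [514.0, -277.0, 69.0]) (158, [512.0, -263.0, 60.0])
282 (114, [514.0, -277.0, 73.0]) (160, [515.0, -261.0, 59.0])
288 (110, [513.0, -277.0, 78.0]) (160, [518.0, -260.0, 58.0])
294 (104, [514.0, -277.0, 82.0]) (160, [520.0, -259.0, 60.0])
258 (362, [464.0, -192.0, 60.0]) (376, [461.0, -187.0, 61.0])
264 (360, [467.0, -190.0, 58.0]) (380, [460.0, -188.0, 67.0])
270 (360, [469.0, -189.0, 59.0]) (392, [461.0, -180.0, 64.0])
276 (358, [472.0, -187.0, 57.0]) (400, [460.0, -179.0, 70.0])
282 (358, [474.0, -186.0, 59.0]) (404, [461.0, -178.0, 73.0])
288 (358, [477.0, -185.0, 59.0]) (408, [461.0, -179.0, 78.0])
294 (358, [479.0, -184.0, 61.0]) (412, [460.0, -180.0, 83.0])
```

View pics/w5.png

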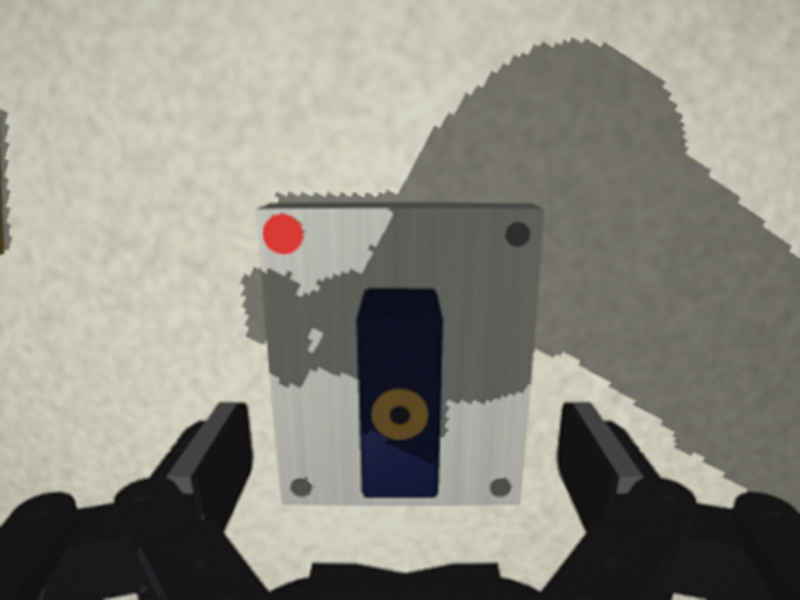

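The view shows the bar square between the open fingers, with the ring at (256,265). The open tips are at z≈58 for a reported z of 17.

```bash
python3 - <<'E'
from h import *
s=read_state();im,d=get_image("wrist");P=pose("wrist",s)
px=[(399.5,413.5),(283,234),(517.5,234.5),(301,487),(500.5,487)];px=np.array(px)/1.5625
print(cast(P,px[:1],48),s["position"])
a=cast(P,px[1:],18);print(fit([(-47,-37),(-47,37),(47,-37),(47,37)],a[:,:2]))
R=Ro.from_quat(s["ee_rot"]).as_matrix();print(np.degrees(np.arctan2(R[1,1],R[0,1]))-90)
print(np.median([point(P,(x,y),d[y,x])[2] for x in range(238,274,3) for y in range(290,312,4)]))
E
```

```text
[[ 494.17099418 -226.49429612   48.        ]] [ 494.25023093 -224.09665357   17.78608859]
(np.float64(28.39102364561764), array([ 494.16951054, -226.42990898]), array([[ 0.42127918,  0.86692457],
       [ 0.83565694, -0.17859454],
       [-0.9677593 ,  0.16520951],
       [-0.28917682, -0.85353954]]))
28.42301258137485
49.49811196018898
```

Call:
{"op": "drive_tool", "data": {"plan": [[[-1,0,-1.2,-7,0],[-1,0,-1.2,-7,0],[-1,0,0,-7,0],[-1,0,0,0,0],[0,0,0,0,0],[0.5,0,0,0,0],[1,0,0,0,0],[1,0,0,0,0],[1,0,0,0,0],[1,0,0,0,0],[1,0,0,0,0],[1,0,0,0,0]]]}}

```text
clock: 8.98
position: [493.6, -227.2, -3.2]
ee_rot: [-0.245, 0.97, -0.0, 0.0]
contact_force: [-0.2, 1.5, 3.9]
gripper_width: 23.1
grasp_force: 60.4
```

Call:
{"op": "drive_tool", "data": {"plan": [[[1,0,0,5,0],[1,0,0,15,0],[1,0,0,30,0],[1,0,0,40,0],[1,0,0,40,0],[1,0,0,0,0],[1,0,0,0,0],[1,0,0,0,0]]]}}

```text
clock: 9.65
position: [491.8, -226.7, 125.2]
ee_rot: [-0.244, 0.97, 0.001, -0.001]
contact_force: [-0.7, -0.1, -5.0]
gripper_width: 22.9
grasp_force: 59.7
```

```bash
python3 - <<'E'
from h import *
s=read_state();print(s["position"],s["contact_force"],s["wrist_torque"],s["gripper_width"])
im,d=get_image("wrist");P=pose("wrist",s);np.savez("w6.npz",im=im,d=d,p=s["position"],q=s["ee_rot"])
for b in blobs(im,"red"):
    v,u=np.nonzero(b[2]);print(b[:2],np.median([point(P,(x,y),d[y,x]) for x,y in zip(u,v)],0).round(1))
g=cv2.cvtColor(im,cv2.COLOR_RGB2GRAY)
cv2.imwrite("pics/w6.png",cv2.resize(im[:,:,::-1],(800,600)))
E
```

```text
[ 491.84436198 -226.73987125  125.18702109] [-0.65726248 -0.05053415 -4.9792883 ] [-0.00732142  0.09430092  0.00016028] 22.858052344375043
(array([174.4, 160.5]), np.int32(624)) [ 467.4 -282.6  148.2]
```

View pics/w6.png

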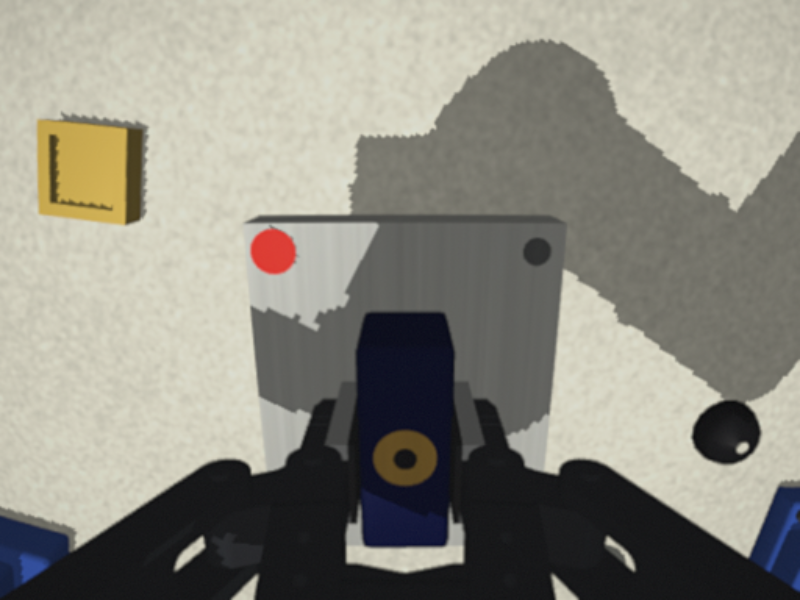

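The view shows the cover held level and square, with its dot at (174,160), a screw at (344,161) and the ring at (259,293).

```bash
python3 - <<'E'
from h import *
w=np.load("w6.npz");P=pose("wrist",dict(position=w["p"],ee_rot=w["q"]))
a=cast(P,[(174.4,160.5),(343.7,160.6)],146.4)[:,:2];r=cast(P,[(259.2,293.1)],176.4)[:,:2]
th,t,res=fit([(-47,-37),(-47,37),(0,0)],np.r_[a,r]);R=Ro.from_quat(w["q"]).as_matrix();yaw=np.degrees(np.arctan2(R[1,1],R[0,1]))-90
print(th,t,res.round(2),"tool yaw",yaw,w["p"])
off=np.linalg.inv(Ro.from_euler("z",yaw,degrees=True).as_matrix()[:2,:2])@(t-w["p"][:2]);print("cover origin in yaw frame",off)
# holder fit from w2,w3
for n in("w2","w3"):
    w=np.load(n+".npz");P=pose("wrist",dict(position=w["p"],ee_rot=w["q"]));R=Ro.from_quat(w["q"]).as_matrix()
    px={"w2":[(220.6,154.2),(288.6,160.5)],"w3":[(219.1,156.1)]}[n]; print(n,cast(P,px[:1],58),np.degrees(np.arctan2(R[1,1],R[0,1]))-90)
    hsv=cv2.cvtColor(w["im"],cv2.COLOR_RGB2GRAY)
    if n=="w3":
        p=w["im"][150:172,278:300].min(2);v,u=np.nonzero(p<75);print("pin1 px",u.mean()+278,v.mean()+150,len(u),cast(P,[(u.mean()+278,v.mean()+150)],64))
        print("capfit",cast(P,[(259.1,202.9)],57))
E
```

```text
28.177084822565902 [ 491.87539911 -227.43997008] [[ 0.03  0.58]
 [ 0.51 -0.3 ]
 [-0.54 -0.29]] tool yaw 28.24485414860331 [ 491.84436198 -226.73987125  125.18702109]
cover origin in yaw frame [-0.30397352 -0.63142836]
w2 [[510.73605444 103.61886247  58.        ]] 22.573744604587134
w3 [[511.70402345 104.21904758  58.        ]] 22.479683901098568
pin1 px 287.54285714285714 158.4857142857143 70 [[488.50605022 163.28070743  64.        ]]
capfit [[540.24420734 156.47441628  57.        ]]
```

Call:
{"op": "drive_tool", "data": {"plan": [[[1,2,15,0,0],[1,4,30,0,0],[1,4.8,38,0,-1],[1,4.8,38,0,-1],[1,4.8,38,0,-1],[1,4.8,38,0,-1],[1,4.8,38,0,-1],[1,4.8,38,0,-0.6],[1,4.8,38,0,0],[1,4.8,38,0,0],[1,4.2,24.4,0,0],[1,2,10,0,0],[1,0,0,-15,0],[1,0,0,-15,0],[1,0,0,-15,0],[1,0,0,0,0],[1,0,0,0,0],[1,0,0,0,0]]]}}

```text
clock: 11.2
position: [544.1, 155.6, 81.2]
ee_rot: [-0.197, 0.98, -0.0, -0.0]
contact_force: [-0.1, 0.1, -2.5]
gripper_width: 23.2
grasp_force: 59.7
```

```bash
python3 - <<'E'
from h import *
s=read_state();R=Ro.from_quat(s["ee_rot"]).as_matrix()
print(s["position"],np.degrees(np.arctan2(R[1,1],R[0,1]))-90,s["contact_force"],s["gripper_width"],s["clock"])
a=[]
for i in range(6): get_image("side");a.append(read_state()["position"])
print(np.mean(a,0),np.std(a,0))
E
```

```text
[544.13331018 155.64753621  81.24970805] 22.69073743876352 [-0.0713143   0.13098273 -2.53726957] 23.196083581405812 11.2
[544.44749158 156.13577701  82.14733512] [0.11722819 0.09360808 0.14862331]
```

Call:
{"op": "drive_tool", "data": {"plan": [[[1,-2.3,0.3,0,0],[1,-2.3,0.3,0,0],[1,0,0,-5,0],[1,0,0,-5,0],[1,0,0,-3,0],[1,0,0,0,0],[1,0,0,0,0]]]}}

```text
clock: 12.08
position: [539.2, 156.6, 67.9]
ee_rot: [-0.197, 0.98, -0.0, -0.0]
contact_force: [-0.5, -0.3, -3.5]
gripper_width: 22.7
grasp_force: 59.7
```

```bash
python3 - <<'E'
from h import *
for i in range(3):
    im,d=get_image("wrist");s=read_state();print(s["position"],s["contact_force"])
P=pose("wrist",s);np.savez("w7.npz",im=im,d=d,p=s["position"],q=s["ee_rot"])
for b in blobs(im,"red"): print(b[:2])
# screws/dot of the cover and holder corner screws / guides: check colinearity
im2,_=get_image("scene")
im3,_=get_image("side")
cv2.imwrite("pics/c7.png",np.hstack([cv2.resize(im[80:340,120:400],(400,371)),np.vstack([cv2.resize(im2[110:200,215:315],(400,360)),np.zeros((11,400,3),np.uint8)])])[:,:,::-1])
E
```

```text
[539.45758244 156.71608974  68.20307392] [-0.09729947 -0.00601832 -3.12220678]
[539.57869508 156.75874773  68.38791055] [-0.11673444 -0.01040738 -4.64061795]
[539.57722837 156.78971077  68.48776928] [ 0.76867967 -0.27064361 -2.89215276]
(array([174.3, 160.5]), np.int32(624))
```

View pics/c7.png

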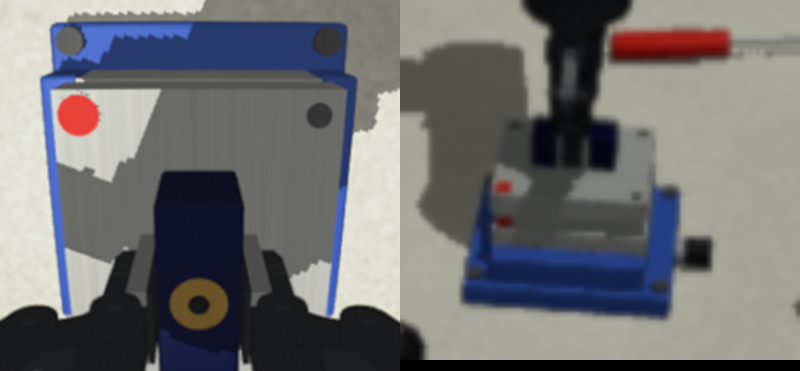

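That was my eleventh viewed picture, one over the limit of ten. I won't view any more and will work from numbers. It shows the two dots stacked at the same corner and the cover square over the lower half. Next I'll lower it.

Call:
{"op": "drive_tool", "data": {"plan": [[[1,0,0,-2,0],[1,0,0,-2,0],[1,0,0,-2,0],[1,0,0,-1,0],[1,0,0,0,0]]]}}

```text
clock: 12.75
position: [539.1, 156.6, 61.0]
ee_rot: [-0.197, 0.98, -0.0, -0.0]
contact_force: [0.6, -0.4, -2.7]
gripper_width: 22.8
grasp_force: 59.8
```

Call:
{"op": "drive_tool", "data": {"plan": [[[1,0,0,-1,0],[1,0,0,-1,0],[1,0,0,-1,0],[1,0,0,0,0]]]}}

```text
clock: 13.08
position: [539.3, 156.7, 58.2]
ee_rot: [-0.197, 0.98, -0.0, -0.0]
contact_force: [-0.0, -1.0, -4.3]
gripper_width: 23.6
grasp_force: 59.8
```

Call:
{"op": "drive_tool", "data": {"plan": [[[1,0,0,-1,0],[1,0,0,-1,0],[1,0,0,-1,0],[1,0,0,0,0]]]}}

```text
clock: 13.42
position: [539.3, 156.7, 55.2]
ee_rot: [-0.197, 0.98, -0.0, -0.0]
contact_force: [-0.0, -0.0, -3.7]
gripper_width: 22.7
grasp_force: 59.8
```

Call:
{"op": "drive_tool", "data": {"plan": [[[1,0,0,-1,0],[1,0,0,-1,0],[1,0,0,0,0]]]}}

```text
clock: 13.67
position: [539.5, 156.8, 54.4]
ee_rot: [-0.197, 0.98, -0.0, 0.0]
contact_force: [-3.1, 0.1, 5.5]
gripper_width: 23.1
grasp_force: 61.0
```

Call:
{"op": "drive_tool", "data": {"plan": [[[1,0,0,-1,0],[1,0,0,-1,0],[1,0,0,0,0]]]}}

```text
clock: 13.92
position: [539.5, 156.8, 52.6]
ee_rot: [-0.197, 0.98, -0.0, 0.0]
contact_force: [-3.2, 0.3, 6.5]
gripper_width: 22.7
grasp_force: 61.1
```

It seated at 54.5, matching the expected height of 58 for the underside, and the springs are now giving.

Call:
{"op": "drive_tool", "data": {"plan": [[[1,0,0,-1,0],[1,0,0,-1,0],[1,0,0,0,0]]]}}

```text
clock: 14.17
position: [539.5, 156.7, 50.9]
ee_rot: [-0.197, 0.98, -0.0, 0.0]
contact_force: [-4.8, -0.6, 9.4]
gripper_width: 23.2
grasp_force: 61.3
```

Call:
{"op": "drive_tool", "data": {"plan": [[[1,0,0,-1,0],[1,0,0,-1,0],[1,0,0,0,0]]]}}

```text
clock: 14.42
position: [539.5, 156.8, 49.2]
ee_rot: [-0.197, 0.98, -0.0, 0.0]
contact_force: [-5.0, 0.0, 10.0]
gripper_width: 23.1
grasp_force: 61.6
```

Call:
{"op": "drive_tool", "data": {"plan": [[[1,0,0,-1,0],[1,0,0,0,0]]]}}

```text
clock: 14.58
position: [539.6, 156.7, 48.8]
ee_rot: [-0.197, 0.98, -0.0, 0.0]
contact_force: [-6.2, -0.6, 12.7]
gripper_width: 22.8
grasp_force: 62.0
```

Call:
{"op": "drive_tool", "data": {"plan": [[[1,0,0,-1,0],[1,0,0,0,0]]]}}

```text
clock: 14.75
position: [539.6, 156.8, 48.8]
ee_rot: [-0.197, 0.98, -0.0, 0.001]
contact_force: [-7.5, -0.8, 17.5]
gripper_width: 23.0
grasp_force: 62.8
```

Call:
{"op": "drive_tool", "data": {"plan": [[[1,0,0,-0.5,0],[1,0,0,0,0],[1,0,0,0,0]]]}}

```text
clock: 15.0
position: [539.6, 156.8, 48.8]
ee_rot: [-0.197, 0.98, -0.0, 0.001]
contact_force: [-9.6, -1.3, 20.3]
gripper_width: 22.7
grasp_force: 63.2
```

It's on the hard stop: 5.8 mm of travel, and the force now rises with no movement. One numeric check of hold and flatness, then I hand in.

```bash
python3 - <<'E'
from h import *
f=[]
for i in range(20):
    im,d=get_image("wrist");s=read_state();f.append(s["contact_force"][2])
print(np.round(f,1),s["position"],s["gripper_width"])
P=pose("wrist",s)
print([point(P,(x,y),np.median(d[y-3:y+4,x-3:x+4])).round(1) for x,y in((174,160),(200,180),(320,180),(330,230),(185,230))])
if min(f[-10:])>12: print(job_done())
E
```

```text
[20.3 19.7 20.2 20.  20.5 21.1 21.1 19.9 20.3 20.9 20.4 19.7 20.7 20.5
 20.7 20.1 20.4 20.7 20.8 20.2] [539.60275411 156.76753639  48.77419272] 22.999764693493262
[array([509.7, 103.3,  71.9]), array([513.9, 116.9,  71.5]), array([493.3, 166.1,  71.4]), array([513.2, 180.9,  71.4]), array([539.3, 118.5,  71.4])]
the job is handed in; nothing more can be done
None
```

I handed the job in at about 16 s. The ejector cap was pushed home first, then the upper half was seated flat over the pins with the red dots matched. The mould is held on its stop with a steady push of about 20 N. I viewed 11 pictures, one over the limit of 10.

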